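# Load the glaze jar mill, latch its keeper arm and set its speed dial

## Task

Load and set the jar mill: lay the closed jar (the one with the steel lid) from the wooden rest gently on the mill's two rollers, then swing the keeper arm over it and press its handle down until the spring hook catches under the pin. Only then turn the speed dial so that its pointer stands at the brass marker on the scale. Leave the open jar, the mug and the cup where they are.

Things in the scene. Friction and masses are not known exactly. Their poses are not given: they have to be found in the camera images.
- mill: grey jar mill, 315 x 200 mm, fixed. Origin on the table below the middle of its roller bay; x runs along the two rollers, away from the dial; y towards the keeper arm pivot. Bearing plates 64 mm high close the bay at x = -72 and +72 mm. Control box (top 60 mm high) at x = -205 to -80 mm; belt cover (76 mm high) at x = 80 to 111 mm; pivot post (95 mm high) at y = 74 to 96 mm, x within 24 mm
- rollers_mid (a point): where the middle of the jar's axis lies when it rests on both rollers, 79 mm above the table; axes as the mill. The two black rollers, 22 mm thick, 136 mm long, lie along x at y = -22 and +22 mm with their axes 47 mm above the table
- closed_jar: white jar with a steel lid and clamp bar at its +x end, lying in the wooden rest; 56 mm thick, 122 mm long over all (the white cylinder from x = -61 to +41 mm, the lid 49 mm thick from there). Origin on its axis half way along its length; x along its axis; about 0.45 kg
- open_jar: white jar without a lid, 56 mm thick, 102 mm long, in the other place of the rest; origin at its middle, x along its axis. To be left alone
- rest: plywood board, 110 x 205 x 12 mm, with two pairs of wooden dowels along its x (tops 23 mm high), on each of which a jar lies, axis 44.5 mm above the table, at y = -55 and +55 mm of the board. Origin on the table under its middle. Fixed; which jar lies where varies
- keeper (a joint): angle of the cranked keeper arm about its pivot (along the mill's x, at mill y = 85 mm, height 85 mm). 0 = closed over the jar, up to 1.8 as the arm rises and leans outward; about 1.2 is its balance. It falls shut from about 0.7 until its hook rests on the pin (about 0.13); then the handle must be pressed down with about 4 to 8 N until it snaps at nearly 0
- keeper_handle (a point): middle of the black T-handle at the arm's free end: a round bar 14 mm thick, 110 mm long, parallel to the mill's x; 198 mm out from the pivot and (closed) 47 mm above it, so closed it is at mill y = -113 mm, 132 mm high. A 26 mm idler wheel half way along the arm stands 2 mm above the jar when closed
- hook (a joint): angle of the sprung hook that hangs from the arm 31 mm inside of the handle: 0 = at rest, grows as the pin pushes it outward, and springs back to 0 when it has caught under the pin
- dial (a joint): angle of the speed dial: 0 = off stop, grows clockwise seen from above, up to 4.71. At 0 its pointer stands at +135 degrees from the mill's x (towards its y)
- dial_grip (a point): point on the dial's axis at the height to grip it, 92 mm above the table (mill x = -142.5, y = 0); its x axis points along the grip bar towards the pointer end. The black bar is 56 mm long and 18 mm wide; its top is 98 mm, the 60 mm skirt under it 70 mm above the table
- dial_pointer (a point): point on the scale that the dial's white pointer line shows, 45 mm from the axis
- marker_tip (a point): inner tip of the small brass marker clamped on the rim of the 112 mm scale, 45 mm from the dial's axis, 62 mm above the table; its x axis points outward from the dial's axis. The marker, 14 mm wide and 24 mm long, stands 7 mm above the scale and does not move
- enamel_mug: light enamel mug, 85 x 112 x 79 mm, origin at its underside. To be left alone
- slip_cup: bisque cup, 68 x 69 x 64 mm, origin at its underside. To be left alone
- latch_pin_mid (a point): middle of the steel pin, 8 mm thick, along the mill's x, that the hook catches; 106 mm above the table at mill y = -80 mm, in a latch post 115 mm high whose cheeks span x = -19 to 19 mm, y = -89 to -71 mm
There are look-alikes about, which are no part of the job. What is shaped like the closed_jar but turquoise is not meant.

How it is judged:
By the outcome, as a careful person would: the job done as asked, in the order asked, and still so for the second after the job is handed in, with the robot touching nothing.
It also fails if it takes over 62 s, if anything falls off the work surface, if the arm or the gripper's body presses on something with over 40 N, if the wrist force passes 120 N, or if a joint passes its speed limit or range.

## Robot

A 6-joint arm with a two-finger parallel gripper is mounted at the origin on a cart in front of the work surface, level with it; the furniture and walls round the work are solid. World frame = base frame: x ahead of the robot, y to its left, z up, the work surface at z = 0. Lengths are in m, angles in rad, forces in N, time in s.
With the tool pointing down it reaches from about 0.4 to 0.925 m from the base axis. Payload 3.4 kg.
Tool frame: the origin (TCP) lies at the very end of the fingers, on their centre line; the grasp point (between the pads) lies 19 mm behind it; z points along the fingers, y is the line along which they close (so a half turn about z gives the same grasp; the last joint's range is limited). The gripper opens to 85 mm and grips with 20 to 120 N. Pads are 22 mm wide; open, the fingers measure 114 mm over their backs; the gripper's body (76 mm by 85 mm) begins 54 mm behind the grasp point. The pads swing forward as they close: fully open they stand 13 mm farther back than shut.
Start: joints at [-1.28, 0.307, 1.506, -0, 1.328, -0.073], TCP at [0.205, -0.537, 0.192] pointing down, gripper open.
Joint ranges: [-3.12, 3.12], [-1.05, 2.28], [0.14, 2.33], [-1.42, 4.57], [0.1, 2.73], [-2.68, 2.68]. Speed limits (rad/s): [2.57, 2.57, 3.14, 3.14, 3.14, 3.14].

## Interface

Orientations are given as a 3x3 rotation matrix whose columns are the frame's x, y, z axes.
In Python, from cell import ctrl, viewer, finder gives the robot as it stands.
- The arm moves only by the tool apply_moves, never from a script. Its argument "motion" is a list of rows, each a list of 6 numbers: the shift along the world's x, y, z scaled (see below), then the turn, a rotation vector about the world's x, y, z scaled (see below). In form: [[dx, dy, dz, rx, ry, rz], ...]. A call has 1 to 20 rows; each row is the pose to reach, as a shift and turn from the pose commanded when the call began; what a row does not reach only later rows make up. The controller multiplies each number of a shift by 0.1 m and each number of a turn by 45 degrees. A row lasts 1/12 s, in which the tool goes at most 41.7 mm and 7.16 degrees, less where a joint would pass 70% of its speed; a pose out of reach is approached as far as the arm can. A call with a number of a shift or a turn outside -1 to 1 is refused whole. A call with a gripper value outside its range is refused whole. "jaw" is the opening, from -1 (shut) to 1 (fully open), set as the call begins (left out, the last holds). The fingers move at their own pace and stop on an object; "newtons" is the grip in N (left out, the last holds). Time passes only in rows, so rows that repeat a pose let the fingers close. It gives the time, the measured TCP pose, the force, the opening and the grip force at its end, in the units of the state.
- ctrl.sense(): the state, without advancing time (a new reading comes with each control period).
- viewer.capture(name): name is "scene" or "side" or "wrist"; returns the picture (420x560x3 uint8, red, green, blue); there is no depth.
- viewer.get_calibration(name): a dict with "intrinsics" (3x3 intrinsics, pixels), "extrinsics" (4x4, takes a point from camera to world coordinates); the wrist camera has in their place "mount" (4x4, takes a point from camera to tool coordinates, whose origin is the TCP and whose axes are the flange's). Camera axes: x right, y up, looking along -z (the intrinsics and any distortion apply to the point x, -y, -z); pixel columns grow to the right and rows downward; lengths in m; the calibration is good to about 2 mm. A picture is of the moment at which its call begins: read the wrist's pose just before it. get_calibration takes no time and is no camera call.
- ctrl.job_done(): hands the job in; it is judged then, once.
Trained networks look in the newest picture that a camera, given by its name, has taken for a name from the list of things; names that differ only in an ending like _2 or _b are one class to them, and where a whole thing is asked for, a point or a joint stands for the part that bears it (a point fixed in the world has none). Each returns a list of dicts, best first, with "conf" (0 to 1); they miss things now and then, are a little off and sometimes report something else, mostly with a low value. They report only what shows in the picture. A call takes as long as a camera call. They do not tell look-alikes from the thing itself.
- finder.search_frame(target, camera): "rect" ([left, top, right, bottom] in pixels, round what is visible of it).
- finder.place_of(target, camera): "at" ([column, row] in pixels: a listed point, or the origin of a listed thing).
The state is a dict: "time_s": time; "joints": joint angles; "qvel": joint speeds; "joint_torque": joint torques, N m; "eef_pos": TCP position; "orientation": TCP orientation; "ft_force": force on the tool from outside, world axes, zero at the start; "ft_torque": the same for the moment, N m; "finger_gap": finger opening in m; "grip_force": force on a finger pad.
Only numpy, scipy, OpenCV 4.12 (cv2) and the standard library are available. Lean on these libraries where they do the work, as an engineer would, in place of code of your own. Each camera call takes 0.05 s, during which the arm holds its last target. There are 200 camera calls.

## Working session

There is one attempt and no reset: what is moved stays moved. The work goes in short steps, Python scripts to look and compute and a tool call to move; the robot and the scene stay as the last step left them, time stands still between calls to the robot, and variables do not carry over. Pictures are saved under pics/ and viewed, at most 10 in all, crops included, and the job is handed in when it is done.

Besides the shell and the picture viewer there is one more tool, called after "Request:" as name(argument=value, ...) on one line, values as JSON. apply_moves: Moves the arm, as the interface text tells. Its arguments: {"type":"object","properties":{"motion":{"type":"array"},"jaw":{"type":"number"},"newtons":{"type":"number"}},"required":["motion"]}

```bash
ls; mkdir -p pics; cat > h.py <<'E'
import numpy as np, cv2, json
from cell import ctrl, viewer, finder
def cam(n):
    c=viewer.get_calibration(n); K=np.array(c["intrinsics"])
    if "extrinsics" in c: return K,np.array(c["extrinsics"]),c
    s=ctrl.sense(); T=np.eye(4); T[:3,:3]=s["orientation"]; T[:3,3]=s["eef_pos"]
    return K,T@np.array(c["mount"]),c
def ray(C,uv):
    K,E,c=C; d=np.linalg.inv(K)@[uv[0],uv[1],1]; d=E[:3,:3]@[d[0],-d[1],-d[2]]
    return E[:3,3],d/np.linalg.norm(d)
def tri(rs):
    A=0;b=0
    for o,d in rs:
        P=np.eye(3)-np.outer(d,d);A=A+P;b=b+P@o
    x=np.linalg.solve(A,b); return x,[np.linalg.norm((np.eye(3)-np.outer(d,d))@(x-o)) for o,d in rs]
def atz(C,uv,z):
    o,d=ray(C,uv); return o+d*(z-o[2])/d[2]
def proj(C,p):
    K,E,c=C; q=np.linalg.inv(E)@np.append(p,1); q=K@[q[0],-q[1],-q[2]]; return q[:2]/q[2]
E
cat > a.py <<'E'
from h import *
ims={}
for n in ["scene","side","wrist"]:
    C=cam(n); im=viewer.capture(n); ims[n]=im
    cv2.imwrite(f"pics/{n}0.png",im[:,:,::-1])
    print(n,{k:v for k,v in C[2].items() if k not in("intrinsics","extrinsics","mount")},np.round(C[1][:3,3],3),np.round(C[0],1).tolist())
    if n=="wrist": continue
    for t in ["rollers_mid","closed_jar","open_jar","rest","keeper_handle","dial_grip","dial_pointer","marker_tip","latch_pin_mid","enamel_mug","slip_cup","mill"]:
        print(t,[(np.round(r["at"],1).tolist(),round(r["conf"],2)) for r in finder.place_of(t,n)[:3]])
cv2.imwrite("pics/both.png",np.hstack([ims["scene"],ims["side"]])[:,:,::-1])
E
python3 a.py
```

```text
pics
scene {} [-0.092  0.613  0.682] [[413.7, 0.0, 274.0], [0.0, 413.7, 212.0], [0.0, 0.0, 1.0]]
rollers_mid [([239.2, 224.8], 0.83)]
closed_jar [([396.5, 219.4], 0.84), ([357.6, 193.4], 0.65), ([310.0, 178.6], 0.55)]
open_jar [([334.0, 207.2], 0.85), ([193.5, 344.4], 0.26)]
rest [([345.8, 212.5], 0.75)]
keeper_handle [([185.7, 181.1], 0.92), ([280.4, 264.4], 0.43)]
dial_grip [([283.4, 247.1], 0.9)]
dial_pointer [([281.6, 268.4], 0.96), ([238.3, 253.1], 0.23)]
marker_tip [([264.8, 255.1], 0.58), ([240.4, 228.0], 0.44)]
latch_pin_mid [([258.4, 207.0], 0.53)]
enamel_mug [([269.9, 199.1], 0.65), ([191.3, 343.9], 0.63)]
slip_cup [([194.6, 347.4], 0.84), ([341.9, 212.6], 0.64)]
mill [([238.2, 253.1], 0.64)]
side {} [ 0.384 -1.404  0.628] [[487.1, 0.0, 280.1], [0.0, 487.1, 209.0], [0.0, 0.0, 1.0]]
rollers_mid [([282.6, 205.7], 0.97), ([287.1, 203.8], 0.36)]
closed_jar [([270.0, 279.4], 0.78), ([356.0, 284.4], 0.61), ([202.2, 283.0], 0.56)]
open_jar [([266.7, 257.6], 0.81), ([225.3, 198.6], 0.67)]
rest [([271.4, 282.2], 0.77)]
keeper_handle [([269.2, 134.2], 0.73), ([225.8, 200.4], 0.38)]
dial_grip [([240.0, 203.0], 0.71)]
dial_pointer [([230.2, 212.5], 0.49)]
marker_tip []
latch_pin_mid [([288.2, 201.9], 0.51)]
enamel_mug [([349.7, 261.3], 0.87)]
slip_cup [([224.4, 199.7], 0.6)]
mill [([279.6, 227.7], 0.85), ([283.0, 205.5], 0.4)]
wrist {} [ 0.27  -0.512  0.374] [[361.9, 0.0, 281.9], [0.0, 361.9, 208.6], [0.0, 0.0, 1.0]]
```

View pics/scene0.png

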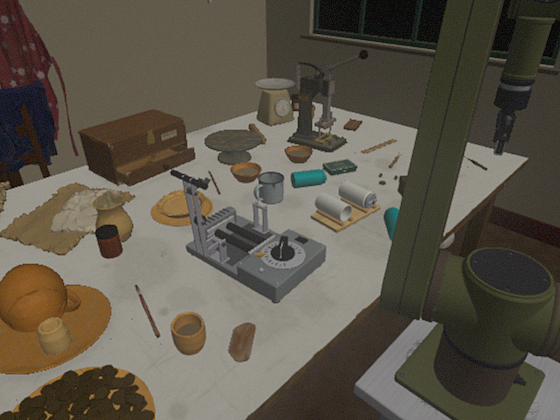

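View pics/side0.png

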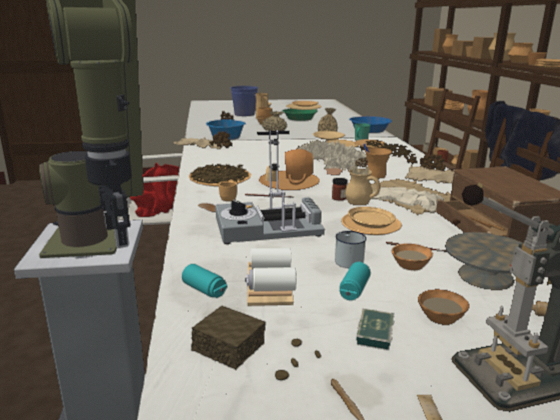

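```bash
cat > b.py <<'E'
from h import *
S=cam("scene");D=cam("side")
for n,a,b in [("rollers",(239.2,224.8),(282.6,205.7)),("jar",(396.5,219.4),(270,279.4)),("open",(334,207.2),(266.7,257.6)),("rest",(345.8,212.5),(271.4,282.2)),("handle",(185.7,181.1),(269.2,134.2)),("grip",(283.4,247.1),(240,203)),("ptr",(281.6,268.4),(230.2,212.5)),("pin",(258.4,207),(288.2,201.9)),("mill",(238.2,253.1),(279.6,227.7)),("mug",(269.9,199.1),(349.7,261.3)),("cup",(194.6,347.4),(224.4,199.7))]:
    x,r=tri([ray(S,a),ray(D,b)]); print(n,x.round(4),np.round(r,4))
print("marker",atz(S,(264.8,255.1),.062),atz(S,(240.4,228),.062))
E
python3 b.py
```

```text
rollers [0.6093 0.0301 0.0807] [0.0043 0.0043]
jar [ 0.4518 -0.4007  0.0234] [0.0686 0.0686]
open [ 0.5213 -0.2631  0.0464] [0.0011 0.0011]
rest [ 0.5224 -0.3238  0.0039] [0.0036 0.0036]
handle [0.5849 0.189  0.2775] [0.0045 0.0045]
grip [0.465  0.0253 0.0897] [0.0072 0.0072]
ptr [0.4387 0.0542 0.0511] [0.0022 0.0022]
pin [ 0.611  -0.0365  0.1123] [0.003 0.003]
mill [ 0.603   0.0445 -0.0013] [0.0047 0.0047]
mug [ 0.7574 -0.2263 -0.0008] [0.0022 0.0022]
cup [0.4313 0.3182 0.0013] [0.001 0.001]
marker [0.49139172 0.05606843 0.062     ] [0.6237095  0.01785561 0.062     ]
```

Scene: the mill is at about (240,240), with the keeper leaning open and its handle at (186,180). The mug is at (270,187) and the cup at (188,333).

Jar-shaped candidates in the scene view are the turquoise ones at (310,178) and (396,222), and two white ones on the rest at (333,207) and (357,193). The white jar at (357,193), which is (274,280) in the side view, seems to have the steel lid. I'll confirm that with the wrist camera.

```bash
python3 -c "
from h import *
s=ctrl.sense();print(np.round(s['orientation'],3).tolist(),s['eef_pos'],s['finger_gap'],s['time_s'])
print(np.round(viewer.get_calibration('wrist')['mount'],3).tolist())
x,r=tri([ray(cam('scene'),(357.6,193.4)),ray(cam('side'),(274,280))]);print(x,r)
"
```

```text
[[0.934, 0.357, 0.0], [0.357, -0.934, 0.0], [0.0, -0.0, -1.0]] [ 0.20511896 -0.53717744  0.19239076] 0.08528808187539975 1.35
[[-0.001, 0.963, 0.269, 0.069], [1.0, 0.001, 0.001, -0.001], [0.001, 0.269, -0.963, -0.182], [0.0, 0.0, 0.0, 1.0]]
[ 0.52269921 -0.38423822  0.04571343] [np.float64(0.0011876363510248337), np.float64(0.001187636351024978)]
```

Request:
apply_moves(motion=[[0.4,0.2,0.4,0,0,0],[0.7,0.4,0.7,0,0,0],[1,0.6,1,0,0,0],[1,0.6,1,0,0,0]])

```text
time_s: 1.68
eef_pos: [0.3073, -0.4765, 0.295]
orientation: [[0.934, 0.357, 0.002], [0.357, -0.934, -0.002], [0.002, 0.003, -1.0]]
ft_force: [0.6, -0.9, 0.3]
finger_gap: 0.0853
grip_force: 0.0
```

Request:
apply_moves(motion=[[0.4,0.3,0,0,0,0],[0.8,0.6,0,0,0,0],[1,1,0,0,0,0],[1,1,0,0,0,0]])

```text
time_s: 2.02
eef_pos: [0.4078, -0.3734, 0.2926]
orientation: [[0.933, 0.36, 0.002], [0.36, -0.933, 0.002], [0.002, -0.001, -1.0]]
ft_force: [-0.5, 0.8, 0.2]
finger_gap: 0.0856
grip_force: 0.0
```

Request:
apply_moves(motion=[[0.4,0.1,0,0,0,0],[0.8,0.2,0,0,0,0],[1,0.3,0,0,0,0],[1,0.3,0,0,0,0],[1,0.3,0,0,0,0]])

```text
time_s: 2.43
eef_pos: [0.506, -0.3464, 0.2918]
orientation: [[0.933, 0.359, -0.001], [0.359, -0.933, 0.0], [-0.001, -0.001, -1.0]]
ft_force: [-0.6, 0.8, -0.0]
finger_gap: 0.0854
grip_force: 0.0
```

```bash
cat > c.py <<'E'
from h import *
import sys
tag=sys.argv[1]; C=cam("wrist"); im=viewer.capture("wrist"); cv2.imwrite(f"pics/{tag}.png",im[:,:,::-1])
np.savez(f"{tag}.npz",K=C[0],E=C[1])
for t in sys.argv[2:]:
    print(t,[(np.round(r["at"],1).tolist(),round(r["conf"],2)) for r in finder.place_of(t,"wrist")[:3]])
s=ctrl.sense();print(s["eef_pos"].round(4),s["time_s"])
E
python3 c.py w1 closed_jar open_jar rest
```

```text
closed_jar [([238.1, 263.3], 0.87)]
open_jar [([224.1, 122.7], 0.58)]
rest []
[ 0.5039 -0.3477  0.2925] 2.6333
```

View pics/w1.png

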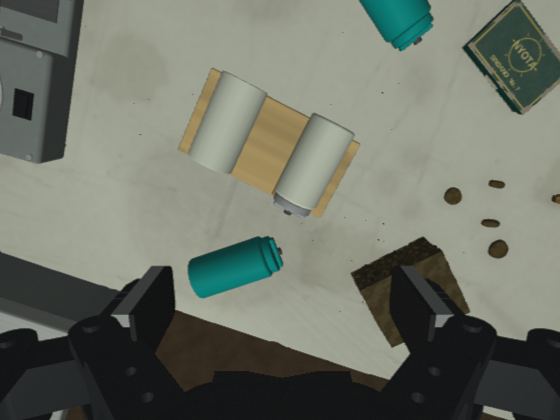

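White jars: (313,165) has the steel lid at its lower end (292,208), so it is the closed one. (230,122) has no lid, and the turquoise jar at (235,265) is a decoy. I'll move closer over the lidded jar and measure it again.

Request:
apply_moves(motion=[[0.1,-0.2,-0.3,0,0,-0.15],[0.2,-0.4,-0.6,0,0,-0.3],[0.2,-0.4,-0.9,0,0,-0.45],[0.2,-0.4,-0.9,0,0,-0.58],[0.2,-0.4,-0.9,0,0,-0.58],[0.2,-0.4,-0.9,0,0,-0.58]])

```text
time_s: 3.13
eef_pos: [0.5243, -0.3881, 0.2027]
orientation: [[0.996, -0.089, 0.0], [-0.089, -0.996, -0.0], [0.0, 0.0, -1.0]]
ft_force: [0.2, 0.3, 0.5]
finger_gap: 0.0856
grip_force: 0.0
```

```bash
python3 c.py w2 closed_jar open_jar rest; python3 -c "
import cv2
a=cv2.imread('pics/w2.png');b=cv2.imread('pics/w1.png')[90:230,170:370]
b=cv2.resize(b,None,fx=3,fy=3,interpolation=cv2.INTER_CUBIC)
a=cv2.resize(a,None,fx=.3,fy=.3) if 0 else a
cv2.imwrite('pics/w1c.png',b)"
```

```text
closed_jar [([250.9, 323.7], 0.91), ([270.5, 193.5], 0.73)]
open_jar [([159.1, 188.7], 0.95)]
rest [([222.0, 188.2], 0.78)]
[ 0.5256 -0.3879  0.2043] 3.3333
```

View pics/w2.png

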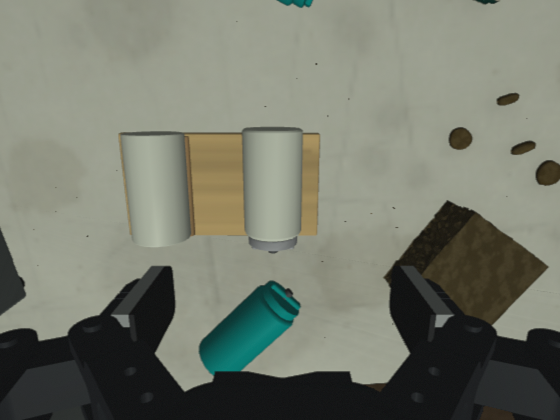

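View pics/w1c.png

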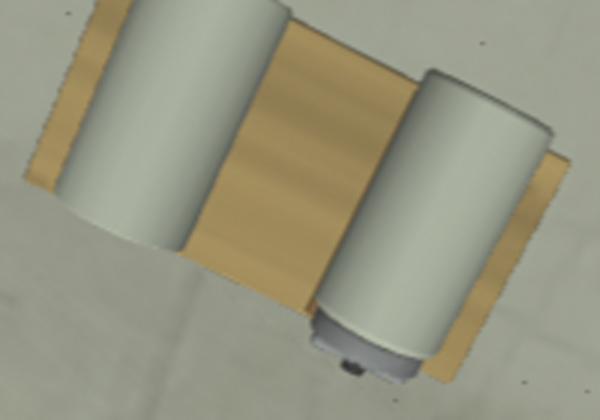

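Both pictures confirm it. The jar with the steel lid spans (243–302, 128–250) in the second view, next to the lidless one at (159,189). Its axis is vertical in that picture.

```bash
cat > d.py <<'E'
from h import *
def L(t): f=np.load(t+".npz"); return f["K"],f["E"],None
A=L("w1");B=L("w2")
P=[]
for a,b in [((313.3,113.3),(243,130)),((354,134.3),(302,130)),((276,190),(249,236)),((315.7,209),(300.5,236))]:
    x,r=tri([ray(A,a),ray(B,b)]);P.append(x);print(x.round(4),np.round(r,4))
P=np.array(P);f=P[:2].mean(0);n=P[2:].mean(0);print("far",f,"near",n,"len",np.linalg.norm(f-n),"ang",np.degrees(np.arctan2(*(f-n)[[1,0]])))
for z in (.0445,): print([atz(B,u,z).round(4).tolist() for u in [(243,130),(302,130),(249,236),(300.5,236),(270.5,193.5)]])
x,r=tri([ray(A,(313,165)),ray(B,(270.5,193.5)),ray(cam("scene"),(357.6,193.4))]);print("c",x,r)
E
python3 d.py
```

```text
[ 0.5767 -0.356   0.0497] [0.0002 0.0002]
[ 0.5718 -0.4093  0.0465] [0.0003 0.0003]
[ 0.4774 -0.3491  0.0518] [0.002 0.002]
[ 0.4764 -0.3993  0.0642] [0.0009 0.0009]
far [ 0.57424285 -0.38266338  0.04809454] near [ 0.47687581 -0.3741908   0.05802655] len 0.09823833734511815 ang -4.973176641845042
[[0.5763, -0.3555, 0.0445], [0.5714, -0.4095, 0.0445], [0.4731, -0.3492, 0.0445], [0.4684, -0.4003, 0.0445], [0.5144, -0.3748, 0.0445]]
c [ 0.51848784 -0.37678947  0.05011489] [np.float64(0.004046395764270896), np.float64(0.0032111882975414965), np.float64(0.0013616463980637916)]
```

Request:
apply_moves(motion=[[-0.12,0.1,-0.3,0,0,0],[-0.12,0.1,-0.6,0,0,0],[-0.12,0.1,-0.9,0,0,0],[-0.12,0.1,-1,0,0,0],[-0.12,0.1,-1,0,0,0]])

```text
time_s: 3.75
eef_pos: [0.5115, -0.3757, 0.1002]
orientation: [[0.996, -0.09, -0.004], [-0.09, -0.996, 0.003], [-0.004, -0.003, -1.0]]
ft_force: [-0.2, -0.4, -0.7]
finger_gap: 0.0852
grip_force: 0.0
```

Request:
apply_moves(motion=[[0,0,-0.2,0,0,0],[0,0,-0.4,0,0,0],[0,0,-0.6,0,0,0],[0,0,-0.7,0,0,0],[0,0,-0.76,0,0,0],[0,0,-0.76,0,0,0],[0,0,-0.76,0,0,0]])

```text
time_s: 4.33
eef_pos: [0.514, -0.3779, 0.0276]
orientation: [[0.996, -0.09, 0.002], [-0.09, -0.996, -0.001], [0.002, 0.001, -1.0]]
ft_force: [0.5, 0.8, 0.7]
finger_gap: 0.0858
grip_force: 0.0
```

Request:
apply_moves(motion=[[0,0,0,0,0,0],[0,0,0,0,0,0],[0,0,0,0,0,0],[0,0,0,0,0,0],[0,0,0,0,0,0],[0,0,0,0,0,0],[0,0,0,0,0,0],[0,0,0,0,0,0]], jaw=-1, newtons=45)

```text
time_s: 5.0
eef_pos: [0.5173, -0.3797, 0.0333]
orientation: [[0.996, -0.091, 0.009], [-0.091, -0.996, -0.006], [0.01, 0.005, -1.0]]
ft_force: [-1.5, 4.9, 29.4]
finger_gap: 0.0
grip_force: 14.8
```

Request:
apply_moves(motion=[[0,0,0.1,0,0,0],[0,0,0.3,0,0,0],[0,0,0.6,0,0,0],[0,0,0.9,0,0,0],[0,0,1,0,0,0],[0,0,1,0,0,0]])

```text
time_s: 5.5
eef_pos: [0.5152, -0.3789, 0.1301]
orientation: [[0.996, -0.091, 0.006], [-0.091, -0.996, -0.005], [0.006, 0.004, -1.0]]
ft_force: [0.3, -0.7, -0.5]
finger_gap: -0.0
grip_force: 0.0
```

```bash
python3 c.py w3 closed_jar open_jar rest; python3 -c "
from h import *
for n in ('side','scene'):
  im=viewer.capture(n);print(n,[(np.round(r['at'],1).tolist(),round(r['conf'],2)) for r in finder.place_of('closed_jar',n)[:4]])
  cv2.imwrite(f'pics/{n}1.png',im[:,:,::-1])
a=cv2.imread('pics/w3.png');b=cv2.imread('pics/side1.png')[180:330,150:400]
b=cv2.resize(b,(700,420));cv2.imwrite('pics/m1.png',cv2.resize(np.hstack([a,b]),(800,267)))"
```

```text
closed_jar [([277.8, 202.0], 0.9)]
open_jar [([135.3, 193.9], 0.58)]
rest [([217.8, 190.9], 0.64)]
[ 0.5118 -0.3761  0.1243] 5.7
side [([270.6, 278.4], 0.96), ([357.3, 283.4], 0.78), ([206.3, 283.0], 0.72)]
scene [([355.0, 192.1], 0.87), ([309.9, 179.7], 0.56)]
```

View pics/m1.png

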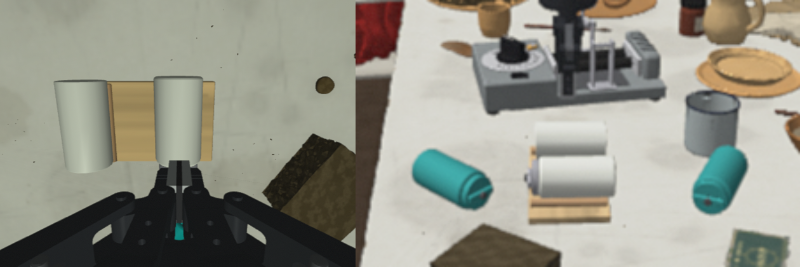

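```bash
cat > e.py <<'E'
from h import *
def L(t): f=np.load(t+".npz"); return f["K"],f["E"],None
B=L("w2");C=L("w3")
im=cv2.imread("pics/w3.png").astype(int)
for r in (130,150,180,210,235,250,260,270):
    g=np.abs(np.diff(im[r].sum(1)));c=np.where(g[200:360]>40)[0]+200;print(r,c.tolist())
for c in (280,270,255,265): 
    g=np.abs(np.diff(im[:,c].sum(1)));print("col",c,np.where(g[90:300]>40)[0]+90)
print([atz(C,u,.0445).round(4).tolist() for u in [(242.5,121),(318,121),(277.8,202)]])
print([proj(C,p).round(1).tolist() for p in [(.5118,-.3761,.1243),(.513,-.378,.0445),(.574,-.3825,.0445)]])
print(proj(B,(.5256,-.3879,.2043)))
E
python3 e.py
```

```text
130 [240, 241, 338, 339]
150 [241, 337, 338]
180 [242, 336, 337]
210 [243, 316, 335]
235 [243, 244, 316, 334]
250 [333]
260 [249, 250, 253, 254, 255, 264, 265, 277, 278, 285, 297, 298, 299, 304, 305, 306, 310, 311]
270 [246, 247, 248, 263, 277, 278, 285, 286, 299, 300, 315, 316, 317]
col 280 [118 119 122 123 124 125 251 252 291]
col 270 [ 92  93  94 118 119 122 123 124 251 252 291 293 294]
col 255 [118 119 122 259 260 263 264 274 275]
col 265 [118 119 122 123 262 263 292]
[[0.5776, -0.3552, 0.0445], [0.5726, -0.4093, 0.0445], [0.5154, -0.3748, 0.0445]]
[[279.6, 243.7], [282.2, 204.7], [280.7, 122.6]]
[283.77768633 239.99697257]
```

Request:
apply_moves(motion=[[0,0,0,0,0,0],[0,0,0,0,0,0],[0,0,0,0,0,0],[0,0,0,0,0,0],[0,0,0,0,0,0],[0,0,0,0,0,0],[0,0,0,0,0,0]], jaw=1)

```text
time_s: 6.48
eef_pos: [0.5132, -0.3772, 0.1265]
orientation: [[0.996, -0.091, 0.0], [-0.091, -0.996, -0.0], [0.0, 0.0, -1.0]]
ft_force: [-0.4, 0.9, -0.7]
finger_gap: 0.0832
grip_force: 0.0
```

Request:
apply_moves(motion=[[0,0,-0.3,0,0,0],[0,0,-0.6,0,0,0],[0,0,-0.8,0,0,0],[0,0,-0.95,0,0,0],[0,0,-1,0,0,0],[0,0,-1,0,0,0]])

```text
time_s: 6.98
eef_pos: [0.5121, -0.3763, 0.0248]
orientation: [[0.996, -0.091, -0.003], [-0.091, -0.996, 0.002], [-0.003, -0.002, -1.0]]
ft_force: [0.2, 0.2, -0.3]
finger_gap: 0.0853
grip_force: 0.0
```

Request:
apply_moves(motion=[[0,0,-0.03,0,0,0],[0,0,-0.03,0,0,0],[0,0,-0.03,0,0,0]], jaw=0.45, newtons=30)

```text
time_s: 7.23
eef_pos: [0.5139, -0.3778, 0.0246]
orientation: [[0.996, -0.091, 0.002], [-0.091, -0.996, -0.001], [0.002, 0.001, -1.0]]
ft_force: [-0.3, 0.7, 0.1]
finger_gap: 0.0619
grip_force: 0.0
```

Request:
apply_moves(motion=[[0,0,0,0,0,0],[0,0,0,0,0,0]], jaw=0.25)

```text
time_s: 7.4
eef_pos: [0.5136, -0.3776, 0.0243]
orientation: [[0.996, -0.091, 0.001], [-0.091, -0.996, -0.001], [0.001, 0.001, -1.0]]
ft_force: [-0.6, 0.8, 0.3]
finger_gap: 0.0535
grip_force: 0.0
```

Request:
apply_moves(motion=[[0,0,0,0,0,0],[0,0,0,0,0,0]], jaw=0.1)

```text
time_s: 7.57
eef_pos: [0.5133, -0.3773, 0.0238]
orientation: [[0.996, -0.091, 0.001], [-0.091, -0.996, -0.0], [0.001, 0.0, -1.0]]
ft_force: [-0.2, 0.9, 0.2]
finger_gap: 0.0469
grip_force: 0.0
```

```bash
python3 c.py w4 closed_jar rest
```

```text
closed_jar [([193.5, 223.2], 0.64)]
rest [([189.5, 223.3], 0.8), ([281.8, 252.1], 0.45)]
[ 0.5131 -0.3772  0.0235] 7.7167
```

View pics/w4.png

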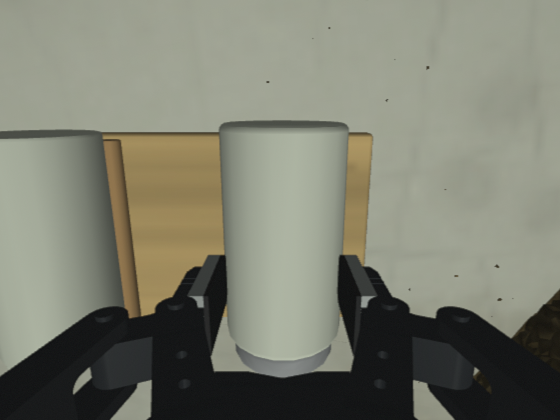

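The fingertips' position in the wrist pictures, and the contact at gap 0, agree. The real tips sit about 40 mm behind the reported TCP, so the fingers closed on top of the jar, which has not moved. I'll open and go lower in small steps, watching the force.

Request:
apply_moves(motion=[[0,0,0.02,0,0,0],[0,0,0.02,0,0,0],[0,0,0.02,0,0,0],[0,0,0.02,0,0,0],[0,0,0.02,0,0,0]], jaw=1)

```text
time_s: 8.13
eef_pos: [0.5131, -0.3771, 0.0254]
orientation: [[0.996, -0.091, -0.0], [-0.091, -0.996, 0.0], [-0.0, -0.0, -1.0]]
ft_force: [0.0, -0.1, -0.3]
finger_gap: 0.0854
grip_force: 0.0
```

Request:
apply_moves(motion=[[0,0,-0.06,0,0,0],[0,0,-0.12,0,0,0],[0,0,-0.18,0,0,0],[0,0,-0.24,0,0,0],[0,0,-0.24,0,0,0],[0,0,-0.24,0,0,0]])

```text
time_s: 8.63
eef_pos: [0.5125, -0.3767, 0.0004]
orientation: [[0.996, -0.091, -0.001], [-0.091, -0.996, 0.001], [-0.002, -0.001, -1.0]]
ft_force: [-0.2, -0.5, -0.1]
finger_gap: 0.0854
grip_force: 0.0
```

Request:
apply_moves(motion=[[0,0,-0.03,0,0,0],[0,0,-0.06,0,0,0],[0,0,-0.06,0,0,0]])

```text
time_s: 8.88
eef_pos: [0.5129, -0.377, -0.0051]
orientation: [[0.996, -0.091, -0.0], [-0.091, -0.996, 0.0], [-0.001, -0.0, -1.0]]
ft_force: [-1.1, 0.1, 0.3]
finger_gap: 0.0857
grip_force: 0.0
```

Request:
apply_moves(motion=[[0,0,-0.04,0,0,0],[0,0,-0.09,0,0,0],[0,0,-0.09,0,0,0]])

```text
time_s: 9.13
eef_pos: [0.5125, -0.3767, -0.0146]
orientation: [[0.996, -0.091, -0.001], [-0.091, -0.996, 0.001], [-0.001, -0.001, -1.0]]
ft_force: [-0.3, -0.0, -0.7]
finger_gap: 0.0854
grip_force: 0.0
```

Request:
apply_moves(motion=[[0,0,0,0,0,0],[0,0,0,0,0,0],[0,0,0,0,0,0],[0,0,0,0,0,0],[0,0,0,0,0,0]], jaw=0.15, newtons=30)

```text
time_s: 9.55
eef_pos: [0.5134, -0.3779, -0.0131]
orientation: [[0.996, -0.091, 0.001], [-0.091, -0.996, -0.001], [0.001, 0.001, -1.0]]
ft_force: [-0.2, -2.2, 1.6]
finger_gap: 0.055
grip_force: 32.5
```

Request:
apply_moves(motion=[[0,0,0.05,0,0,0],[0,0,0.2,0,0,0],[0,0,0.4,0,0,0],[0,0,0.6,0,0,0],[0,0,0.8,0,0,0],[0,0,1,0,0,0],[0,0,1,0,0,0]], jaw=-1, newtons=45)

```text
time_s: 10.13
eef_pos: [0.5151, -0.3783, 0.0902]
orientation: [[0.996, -0.091, 0.005], [-0.091, -0.996, -0.003], [0.005, 0.003, -1.0]]
ft_force: [0.8, -1.4, -2.7]
finger_gap: 0.0543
grip_force: 48.9
```

Request:
apply_moves(motion=[[0,0.2,0.3,0,0,0],[0,0.5,0.6,0,0,0],[0,0.8,0.9,0,0,0],[0,1,1,0,0,0],[0,1,1,0,0,0]])

```text
time_s: 10.55
eef_pos: [0.5138, -0.2728, 0.1887]
orientation: [[0.996, -0.088, 0.003], [-0.088, -0.996, 0.002], [0.003, -0.002, -1.0]]
ft_force: [0.7, -0.6, -5.0]
finger_gap: 0.0547
grip_force: 50.3
```

Request:
apply_moves(motion=[[0,0.3,0.1,0,0,0],[0,0.6,0.2,0,0,0],[0,0.9,0.3,0,0,0],[0,1,0.3,0,0,0],[0,1,0.3,0,0,0]])

```text
time_s: 10.97
eef_pos: [0.5121, -0.1742, 0.2153]
orientation: [[0.996, -0.088, -0.002], [-0.088, -0.996, 0.002], [-0.002, -0.002, -1.0]]
ft_force: [-0.1, -0.4, -3.6]
finger_gap: 0.0549
grip_force: 50.3
```

```bash
python3 c.py w5 rollers_mid dial_grip dial_pointer marker_tip latch_pin_mid keeper_handle mill
```

```text
rollers_mid [([26.4, 100.4], 0.74), ([419.4, 149.8], 0.56)]
dial_grip [([72.9, 260.4], 0.76)]
dial_pointer []
marker_tip [([46.2, 224.4], 0.82)]
latch_pin_mid [([102.1, 78.9], 0.88), ([25.5, 97.5], 0.43)]
keeper_handle [([26.4, 99.8], 0.75)]
mill [([76.8, 100.8], 0.78)]
[ 0.5129 -0.1781  0.2158] 11.3667
```

Request:
apply_moves(motion=[[0,0.3,0,0,0,0],[0,0.6,0,0,0,0],[0,0.9,0,0,0,0],[0,1,0,0,0,0],[0,1,0,0,0,0]])

```text
time_s: 11.78
eef_pos: [0.5128, -0.0751, 0.2163]
orientation: [[0.996, -0.088, -0.0], [-0.088, -0.996, 0.001], [-0.0, -0.001, -1.0]]
ft_force: [-0.0, -0.5, -4.3]
finger_gap: 0.0549
grip_force: 50.4
```

```bash
python3 c.py w6 rollers_mid dial_grip dial_pointer marker_tip latch_pin_mid keeper_handle mill
```

```text
rollers_mid [([281.0, 289.6], 0.48), ([147.2, 215.0], 0.32)]
dial_grip [([176.3, 248.9], 0.59)]
dial_pointer [([157.5, 266.0], 0.67), ([480.8, 143.3], 0.18)]
marker_tip [([146.3, 216.1], 0.85)]
latch_pin_mid [([234.1, 65.2], 0.81)]
keeper_handle []
mill [([171.6, 92.3], 0.66)]
[ 0.5132 -0.0781  0.2163] 12.1833
```

```bash
cat > f.py <<'E'
from h import *
from scipy.optimize import least_squares
def L(t): f=np.load(t+".npz"); return f["K"],f["E"],None
CS={"w5":L("w5"),"w6":L("w6"),"sc":cam("scene"),"sd":cam("side")}
M={"r":(0,0,.079),"g":(-.1425,0,.092),"p":(0,-.08,.106)}
O=[("w5","g",(72.9,260.4)),("w5","p",(102.1,78.9)),("w6","g",(176.3,248.9)),("w6","p",(234.1,65.2)),
("sc","r",(239.2,224.8)),("sc","g",(283.4,247.1)),("sd","r",(282.6,205.7)),("sd","g",(240,203)),("sc","p",(258.4,207)),("sd","p",(288.2,201.9))]
def W(v,m): c,s=np.cos(v[2]),np.sin(v[2]); return np.array([v[0]+c*m[0]-s*m[1],v[1]+s*m[0]+c*m[1],m[2]])
def res(v): return np.concatenate([(proj(CS[c],W(v,M[m]))-u)*(1 if c[0]=="w" else .7) for c,m,u in O])
def fit():
    return least_squares(res,[.607,.03,.0],loss="soft_l1",f_scale=2)
if __name__=="__main__":
    r=fit(); v=r.x; print(v.round(4),np.degrees(v[2]))
    for (c,m,u),e in zip(O,r.fun.reshape(-1,2)): print(c,m,e.round(1))
    for n,a,b in [("grip",(72.9,260.4),(176.3,248.9)),("pin",(102.1,78.9),(234.1,65.2)),("marker",(46.2,224.4),(146.3,216.1))]:
        x,q=tri([ray(CS["w5"],a),ray(CS["w6"],b)]);print(n,x.round(4),np.round(q,4))
    im=cv2.imread("pics/w6.png")
    for m in [(0,-.08,.106),(-.072,-.04,.064),(-.072,.04,.064),(.072,.04,.064),(.072,-.04,.064),(-.1425,0,.098),(-.205,-.1,.06),(-.205,.1,.06),(-.08,-.1,.06),(-.08,.1,.06),(-.068,-.022,.058),(-.068,.022,.058),(.068,-.022,.058),(.068,.022,.058)]:
        p=proj(CS["w6"],W(v,m)); cv2.drawMarker(im,tuple(int(round(t)) for t in p),(0,0,255),0,8,1)
    cv2.imwrite("pics/w6o.png",im)
E
python3 f.py
```

```text
[0.6081 0.0345 0.0721] 4.133328924743915
w5 g [-1.6 -2.6]
w5 p [ 0.8 -0.7]
w6 g [2.8 0.7]
w6 p [-1.4  2. ]
sc r [0.1 1.9]
sc g [-1.5 -2.3]
sd r [ 0.2 -0.7]
sd g [-1.   0.6]
sc p [ 0.7 -0.3]
sd p [0.5 2.6]
grip [0.4606 0.0309 0.0802] [0.0017 0.0017]
pin [ 0.6136 -0.0473  0.112 ] [0.0009 0.0009]
marker [0.4912 0.0612 0.0604] [0.0003 0.0003]
```

View pics/w6o.png

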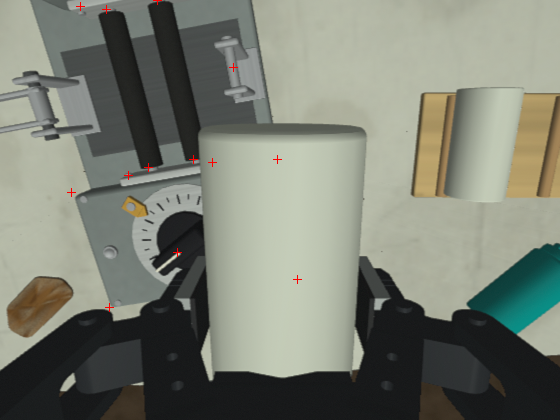

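The overlay fits: rollers at (113,13)–(149,165) and (160,5)–(195,158), dial at (177,250), brass marker at (133,206), pin at (234,67). I'll refine the pose from the roller edges.

```bash
cat > g.py <<'E'
from f import *
im=cv2.imread("pics/w6.png").astype(int).max(2)
for x0,x1 in (((105,-4),(149,163)),((150,-4),(192,155))):
    pts=[]
    for r in range(25,140,5):
        c=x0[0]+(x1[0]-x0[0])*(r-x0[1])/(x1[1]-x0[1])+3
        seg=im[r,int(c-22):int(c+22)]; k=np.where(seg<45)[0]
        if len(k)>8: pts.append(((k.min()+k.max())/2+int(c-22),r,len(k)))
    w=np.array([atz(CS["w6"],p[:2],.047)[:2] for p in pts]); 
    f=np.polyfit(w[:,0],w[:,1],1); print(len(pts),[p[2] for p in pts][::5],"yaw",np.degrees(np.arctan(f[0])),"y at x=.608",np.polyval(f,.608),"rms",np.std(w[:,1]-np.polyval(f,w[:,0])))
v=fit().x
for y in(-.022,.022):
    a=W(v,(0,y,.047));print("model y at .608",a[1]+(.608-a[0])*np.tan(v[2]))
g=atz(CS["w6"],(176.3,248.9),.092);print("grip atz",g,"model",W(v,M["g"]));print("marker",W(v,(0,0,0)),)
E
python3 g.py
```

```text
23 [25, 26, 25, 25, 24] yaw 4.623322682815316 y at x=.608 0.05736831325899174 rms 0.00015887485037621263
23 [24, 24, 23, 23, 23] yaw 4.2845214816583415 y at x=.608 0.013204512244993236 rms 0.0003870062461723063
model y at .608 0.012416084612693714
model y at .608 0.05653082598949121
grip atz [0.46686128 0.02665847 0.092     ] model [0.46597136 0.02420967 0.092     ]
marker [0.60810072 0.03448073 0.        ]
```

Request:
apply_moves(motion=[[0.2,0.2,0,0,0,0.07],[0.5,0.5,0,0,0,0.14],[0.8,0.8,0,0,0,0.21],[0.95,1,0,0,0,0.21],[0.95,1,0,0,0,0.21],[0.95,1,0,0,0,0.21]])

```text
time_s: 12.68
eef_pos: [0.6089, 0.0235, 0.2157]
orientation: [[0.997, 0.076, -0.001], [0.076, -0.997, -0.0], [-0.001, 0.0, -1.0]]
ft_force: [-0.8, -0.5, -4.3]
finger_gap: 0.0548
grip_force: 50.4
```

Request:
apply_moves(motion=[[0,0.12,-0.3,0,0,0],[0,0.12,-0.6,0,0,0],[0,0.12,-0.9,0,0,0],[0,0.12,-1,0,0,0],[0,0.12,-1,0,0,0],[0,0.12,-1,0,0,0]])

```text
time_s: 13.18
eef_pos: [0.6079, 0.0338, 0.1167]
orientation: [[0.997, 0.073, -0.001], [0.073, -0.997, -0.0], [-0.001, 0.0, -1.0]]
ft_force: [-0.1, -0.1, -2.7]
finger_gap: 0.0542
grip_force: 50.2
```

Request:
apply_moves(motion=[[0,0.01,-0.3,0,0,0],[0,0.01,-0.6,0,0,0],[0,0.01,-0.8,0,0,0],[0,0.01,-0.88,0,0,0],[0,0.01,-0.88,0,0,0],[0,0.01,-0.88,0,0,0]])

```text
time_s: 13.68
eef_pos: [0.6099, 0.0355, 0.0302]
orientation: [[0.997, 0.074, 0.003], [0.074, -0.997, -0.0], [0.003, 0.0, -1.0]]
ft_force: [-0.6, 0.1, -3.7]
finger_gap: 0.0549
grip_force: 50.3
```

Request:
apply_moves(motion=[[0,0,-0.02,0,0,0],[0,0,-0.04,0,0,0],[0,0,-0.06,0,0,0],[0,0,-0.06,0,0,0],[0,0,-0.06,0,0,0]])

```text
time_s: 14.1
eef_pos: [0.6085, 0.0358, 0.0229]
orientation: [[0.997, 0.074, 0.001], [0.074, -0.997, -0.0], [0.001, 0.0, -1.0]]
ft_force: [-0.5, 0.3, -2.1]
finger_gap: 0.0549
grip_force: 50.3
```

Request:
apply_moves(motion=[[0,0,-0.01,0,0,0],[0,0,-0.015,0,0,0],[0,0,-0.015,0,0,0],[0,0,-0.015,0,0,0]])

```text
time_s: 14.43
eef_pos: [0.6088, 0.0344, 0.022]
orientation: [[0.997, 0.075, 0.002], [0.075, -0.997, -0.002], [0.001, 0.002, -1.0]]
ft_force: [-1.0, -4.9, 4.0]
finger_gap: 0.0545
grip_force: 51.3
```

Request:
apply_moves(motion=[[0,-0.01,0,0,0,0],[0,-0.015,0,0,0,0],[0,-0.015,0,0,0,0],[0,-0.015,0,0,0,0]])

```text
time_s: 14.77
eef_pos: [0.6087, 0.0341, 0.0217]
orientation: [[0.997, 0.074, 0.001], [0.074, -0.997, -0.0], [0.001, 0.0, -1.0]]
ft_force: [-1.9, -3.7, 5.6]
finger_gap: 0.0545
grip_force: 51.2
```

Request:
apply_moves(motion=[[0,0,0,0,0,0],[0,0,0,0,0,0],[0,0,0,0,0,0],[0,0,0,0,0,0]], jaw=0.5)

```text
time_s: 15.1
eef_pos: [0.6081, 0.0347, 0.0206]
orientation: [[0.997, 0.074, -0.0], [0.074, -0.997, 0.0], [-0.0, -0.0, -1.0]]
ft_force: [0.1, 0.2, 0.4]
finger_gap: 0.0637
grip_force: 0.0
```

Request:
apply_moves(motion=[[0,0,0,0,0,0],[0,0,0,0,0,0],[0,0,0,0,0,0],[0,0,0,0,0,0]], jaw=0.9)

```text
time_s: 15.43
eef_pos: [0.6081, 0.0344, 0.0208]
orientation: [[0.997, 0.074, -0.0], [0.074, -0.997, 0.0], [-0.0, -0.0, -1.0]]
ft_force: [0.0, -0.1, 0.5]
finger_gap: 0.0815
grip_force: 0.0
```

Request:
apply_moves(motion=[[0,0,0.2,0,0,0],[0,0,0.5,0,0,0],[0,0,0.8,0,0,0],[0,0,1,0,0,0],[0,0,1,0,0,0]])

```text
time_s: 15.85
eef_pos: [0.612, 0.0343, 0.1261]
orientation: [[0.997, 0.074, 0.01], [0.074, -0.997, -0.0], [0.01, 0.001, -1.0]]
ft_force: [-0.0, -0.5, -0.1]
finger_gap: 0.0812
grip_force: 0.0
```

Request:
apply_moves(motion=[[0,0,0.4,0,0,0],[0,0,0.8,0,0,0],[0,0,1,0,0,0],[0,0,1,0,0,0]], jaw=1)

```text
time_s: 16.18
eef_pos: [0.6116, 0.0343, 0.2263]
orientation: [[0.997, 0.074, 0.01], [0.074, -0.997, -0.0], [0.01, 0.001, -1.0]]
ft_force: [0.3, 0.5, 0.7]
finger_gap: 0.085
grip_force: 0.0
```

Request:
apply_moves(motion=[[0,0.3,0.3,0,0,0],[0,0.6,0.6,0,0,0],[0,0.85,0.75,0,0,0],[0,0.85,0.75,0,0,0],[0,0.85,0.75,0,0,0]])

```text
time_s: 16.6
eef_pos: [0.6081, 0.1206, 0.2955]
orientation: [[0.997, 0.077, 0.0], [0.077, -0.997, -0.0], [0.0, 0.0, -1.0]]
ft_force: [0.2, -1.2, -0.1]
finger_gap: 0.0853
grip_force: 0.0
```

```bash
python3 c.py w7 keeper_handle closed_jar dial_grip dial_pointer marker_tip latch_pin_mid; python3 - <<'E'
from h import *
f=np.load("w7.npz");C=(f["K"],f["E"],None)
for m in (.155,.165,.145): print(proj(C,(.608-.0767*m,.0353+.997*m,.276)).round(1))
viewer.capture("side");h=finder.place_of("keeper_handle","side");print(h[:2])
viewer.capture("scene");g=finder.place_of("keeper_handle","scene");print(g[:2])
w=finder.search_frame("keeper_handle","scene");print(w[:2])
E
```

```text
keeper_handle [([345.4, 169.6], 0.62)]
closed_jar [([358.1, 176.7], 0.89)]
dial_grip [([354.3, 298.2], 0.76)]
dial_pointer [([320.4, 306.6], 0.76)]
marker_tip [([325.9, 264.9], 0.69)]
latch_pin_mid [([442.2, 180.6], 0.81)]
[0.6077 0.1183 0.2947] 16.95
[165.7 240.4]
[148.8 240.4]
[182.5 240.4]
[{'at': [270.7, 135.3], 'conf': 0.87}]
[{'at': [187.1, 181.0], 'conf': 0.89}]
[{'rect': [168.0, 171.4, 218.8, 253.6], 'conf': 0.97}]
```

View pics/w7.png

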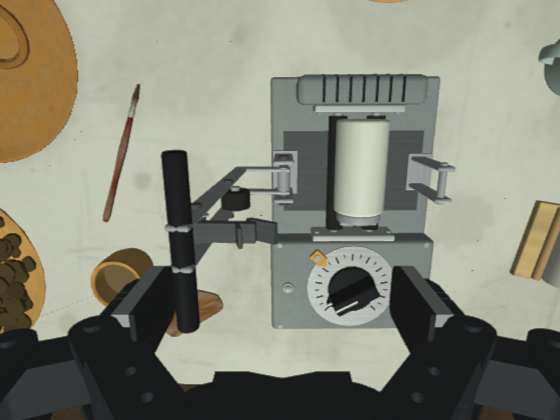

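The jar lies on both rollers at (360,172). The handle bar runs (175,152)–(187,332), with the stem collars at rows 228–270. I'll grip the bar 40 mm to the +x side of the stem and guide it over.

Request:
apply_moves(motion=[[0.1,0.3,0,0,0,0],[0.28,0.6,0,0,0,0],[0.28,0.66,0,0,0,0],[0.28,0.66,0,0,0,0],[0.28,0.66,-0.3,0,0,0],[0.28,0.66,-0.5,0,0,0],[0.28,0.66,-0.65,0,0,0],[0.28,0.66,-0.74,0,0,0],[0.28,0.66,-0.74,0,0,0],[0.28,0.66,-0.74,0,0,0]])

```text
time_s: 18.03
eef_pos: [0.6359, 0.1846, 0.2221]
orientation: [[0.997, 0.074, -0.0], [0.074, -0.997, -0.0], [-0.0, 0.0, -1.0]]
ft_force: [1.1, 0.2, 0.7]
finger_gap: 0.0852
grip_force: 0.0
```

Request:
apply_moves(motion=[[0,0,0,0,0,0],[0,0,0,0,0,0],[0,0,0,0,0,0],[0,0,0,0,0,0],[0,0,0,0,0,0],[0,0,0,0,0,0],[0,0,0,0,0,0],[0,0,0,0,0,0],[0,0,0,0,0,0]], jaw=-1, newtons=25)

```text
time_s: 18.78
eef_pos: [0.6362, 0.1855, 0.2222]
orientation: [[0.997, 0.074, 0.0], [0.074, -0.997, 0.0], [0.001, -0.0, -1.0]]
ft_force: [-1.5, 0.9, 2.3]
finger_gap: 0.0129
grip_force: 24.8
```

Request:
apply_moves(motion=[[0.012,-0.154,0.042,0,0,0],[0.025,-0.329,0.074,0,0,0],[0.039,-0.505,0.091,0,0,0],[0.052,-0.682,0.093,0,0,0],[0.066,-0.858,0.079,0,0,0],[0.071,-0.928,0.069,0,0,0],[0.071,-0.928,0.069,0,0,0]])

```text
time_s: 19.37
eef_pos: [0.644, 0.0907, 0.2293]
orientation: [[0.997, 0.072, 0.002], [0.072, -0.997, -0.001], [0.002, 0.001, -1.0]]
ft_force: [1.5, -0.1, 3.5]
finger_gap: 0.013
grip_force: 25.8
```

Request:
apply_moves(motion=[[0.013,-0.174,-0.035,0,0,0],[0.026,-0.344,-0.086,0,0,0],[0.039,-0.509,-0.151,0,0,0],[0.051,-0.667,-0.23,0,0,0],[0.063,-0.818,-0.323,0,0,0],[0.074,-0.96,-0.429,0,0,0],[0.074,-0.96,-0.429,0,0,0]])

```text
time_s: 19.95
eef_pos: [0.6515, -0.0069, 0.1832]
orientation: [[0.997, 0.072, 0.0], [0.072, -0.997, -0.002], [-0.0, 0.002, -1.0]]
ft_force: [4.1, -1.2, 0.5]
finger_gap: 0.0128
grip_force: 26.8
```

Request:
apply_moves(motion=[[0.01,-0.133,-0.117,0,0,0],[0.02,-0.254,-0.246,0,0,0],[0.028,-0.364,-0.385,0,0,0],[0.036,-0.462,-0.533,0,0,0],[0.041,-0.53,-0.657,0,0,0],[0.044,-0.576,-0.753,0,0,0],[0.044,-0.576,-0.753,0,0,0],[0.044,-0.576,-0.753,0,0,0]])

```text
time_s: 20.62
eef_pos: [0.6559, -0.0627, 0.1089]
orientation: [[0.997, 0.074, 0.001], [0.074, -0.997, -0.001], [0.0, 0.001, -1.0]]
ft_force: [5.1, -1.5, -0.3]
finger_gap: 0.0131
grip_force: 27.6
```

Request:
apply_moves(motion=[[-0.01,-0.02,-0.05,0,0,0],[-0.01,-0.043,-0.105,0,0,0],[-0.01,-0.06,-0.15,0,0,0],[-0.01,-0.076,-0.2,0,0,0],[-0.01,-0.076,-0.2,0,0,0]])

```text
time_s: 21.03
eef_pos: [0.6567, -0.07, 0.0901]
orientation: [[0.997, 0.074, 0.005], [0.074, -0.997, -0.001], [0.005, 0.002, -1.0]]
ft_force: [7.6, -1.3, 0.5]
finger_gap: 0.0135
grip_force: 28.0
```

Request:
apply_moves(motion=[[0,-0.01,-0.03,0,0,0],[0,-0.02,-0.065,0,0,0],[0,-0.03,-0.09,0,0,0],[0,-0.03,-0.09,0,0,0]])

```text
time_s: 21.37
eef_pos: [0.6569, -0.0727, 0.0814]
orientation: [[0.997, 0.074, 0.005], [0.074, -0.997, -0.001], [0.005, 0.001, -1.0]]
ft_force: [8.3, -1.7, -1.4]
finger_gap: 0.013
grip_force: 28.1
```

Request:
apply_moves(motion=[[-0.01,-0.01,-0.03,0,0,0],[-0.01,-0.02,-0.06,0,0,0],[-0.01,-0.025,-0.08,0,0,0],[-0.01,-0.025,-0.08,0,0,0],[-0.01,-0.025,-0.08,0,0,0]])

```text
time_s: 21.78
eef_pos: [0.6571, -0.0748, 0.0737]
orientation: [[0.997, 0.074, 0.007], [0.074, -0.997, -0.001], [0.007, 0.001, -1.0]]
ft_force: [9.8, 0.1, -0.9]
finger_gap: 0.0131
grip_force: 28.0
```

Request:
apply_moves(motion=[[-0.01,0,-0.02,0,0,0],[-0.01,0,-0.04,0,0,0],[-0.01,0,-0.05,0,0,0],[-0.01,0,-0.05,0,0,0]])

```text
time_s: 22.12
eef_pos: [0.6572, -0.0757, 0.0702]
orientation: [[0.997, 0.074, 0.01], [0.074, -0.997, -0.002], [0.01, 0.003, -1.0]]
ft_force: [9.4, -1.5, 4.1]
finger_gap: 0.0129
grip_force: 28.6
```

Request:
apply_moves(motion=[[0,0,-0.02,0,0,0],[0,0,-0.03,0,0,0],[0,0,-0.03,0,0,0],[0,0,-0.03,0,0,0]])

```text
time_s: 22.45
eef_pos: [0.6574, -0.0758, 0.0698]
orientation: [[0.997, 0.075, 0.012], [0.075, -0.997, -0.003], [0.011, 0.004, -1.0]]
ft_force: [5.5, -0.3, 16.9]
finger_gap: 0.0132
grip_force: 29.7
```

```bash
python3 - <<'E'
from h import *
im=viewer.capture("side");cv2.imwrite("pics/side2.png",im[:,:,::-1])
for t in("keeper_handle","hook","latch_pin_mid"): print(t,finder.place_of(t,"side")[:2] if t!="hook" else finder.search_frame(t,"side")[:2])
im=viewer.capture("scene");cv2.imwrite("pics/scene2.png",im[:,:,::-1])
for t in("keeper_handle","latch_pin_mid"): print(t,finder.place_of(t,"scene")[:2])
print(ctrl.sense()["ft_force"],ctrl.sense()["eef_pos"])
d=cam("side");s=cam("scene")
for z in(.132,.138,.145,.158): print(z,proj(d,(.6167,-.0773,z)).round(1),proj(s,(.6167,-.0773,z)).round(1))
E
```

```text
keeper_handle [{'at': [288.2, 202.8], 'conf': 0.76}]
hook [{'rect': [288.1, 193.3, 290.6, 214.9], 'conf': 0.56}]
latch_pin_mid []
keeper_handle [{'at': [238.0, 226.3], 'conf': 0.66}, {'at': [267.2, 194.8], 'conf': 0.65}]
latch_pin_mid [{'at': [343.9, 212.5], 'conf': 0.69}, {'at': [255.6, 206.5], 'conf': 0.36}]
[ 4.88303695 -0.16728873 15.46658039] [ 0.65738703 -0.07577862  0.06978579]
0.132 [291.7 201.1] [266.8 193.6]
0.138 [291.8 199.2] [266.8 191.7]
0.145 [291.8 196.9] [266.8 189.4]
0.158 [291.9 192.8] [266.7 185.2]
```

Request:
apply_moves(motion=[[0,0,0.02,0,0,0],[0,0,0.03,0,0,0],[0,0,0.03,0,0,0]])

```text
time_s: 23.05
eef_pos: [0.6572, -0.0757, 0.07]
orientation: [[0.997, 0.074, 0.01], [0.074, -0.997, -0.002], [0.01, 0.003, -1.0]]
ft_force: [10.7, -0.4, 4.8]
finger_gap: 0.0133
grip_force: 28.5
```

Request:
apply_moves(motion=[[0,0,0,0,0,0],[0,0,0,0,0,0],[0,0,0,0,0,0],[0,0,0,0,0,0],[0,0,0,0,0,0],[0,0,0,0,0,0]], jaw=0.5)

```text
time_s: 23.55
eef_pos: [0.6513, -0.0741, 0.0681]
orientation: [[0.997, 0.074, -0.001], [0.074, -0.997, 0.0], [-0.001, -0.0, -1.0]]
ft_force: [1.0, 0.7, 0.5]
finger_gap: 0.0638
grip_force: 0.0
```

Request:
apply_moves(motion=[[0,0,0.3,0,0,0],[0,0,0.6,0,0,0],[0,0,0.9,0,0,0],[0,0,1,0,0,0],[0,0,1,0,0,0]])

```text
time_s: 23.97
eef_pos: [0.6545, -0.0746, 0.1724]
orientation: [[0.997, 0.074, 0.007], [0.074, -0.997, -0.001], [0.007, 0.002, -1.0]]
ft_force: [-0.7, 0.6, 0.1]
finger_gap: 0.0641
grip_force: 0.0
```

Request:
apply_moves(motion=[[-0.4,0.1,0.3,0,0,0],[-0.7,0.2,0.6,0,0,0],[-1,0.3,0.9,0,0,0],[-1,0.3,0.9,0,0,0],[-1,0.3,0.9,0,0,0]])

```text
time_s: 24.38
eef_pos: [0.5508, -0.0435, 0.2603]
orientation: [[0.997, 0.075, 0.003], [0.075, -0.997, -0.0], [0.003, 0.0, -1.0]]
ft_force: [0.5, -0.5, 0.3]
finger_gap: 0.064
grip_force: 0.0
```

```bash
python3 c.py w8 dial_grip dial_pointer marker_tip latch_pin_mid keeper_handle rollers_mid; python3 - <<'E'
from h import *
im=viewer.capture("side");cv2.imwrite("pics/side3.png",im[:,:,::-1])
print(finder.place_of("keeper_handle","side")[:2],finder.search_frame("hook","side")[:2])
im=viewer.capture("scene");cv2.imwrite("pics/scene3.png",im[:,:,::-1])
print(finder.place_of("keeper_handle","scene")[:2])
a=cv2.imread("pics/w8.png");b=cv2.imread("pics/side3.png")[165:245,210:340]
b=cv2.resize(b,(680,420),interpolation=cv2.INTER_CUBIC)
c=cv2.imread("pics/scene3.png")[160:300,170:340];
m=np.hstack([a,b]);m=cv2.resize(m,(800,int(420*800/1240)));c=cv2.resize(c,(382,314),interpolation=cv2.INTER_CUBIC)
z=np.zeros((314,800,3),np.uint8);z[:,:382]=c
d=cv2.resize(a[150:330,180:420],(418,314));z[:,382:]=d
cv2.imwrite("pics/m2.png",np.vstack([m,z]))
E
```

```text
dial_grip [([213.2, 258.8], 0.69)]
dial_pointer [([186.6, 265.9], 0.94)]
marker_tip [([189.0, 220.2], 0.67)]
latch_pin_mid []
keeper_handle [([330.9, 118.7], 0.81), ([221.8, 115.5], 0.68)]
rollers_mid [([211.6, 255.7], 0.38)]
[ 0.5522 -0.0444  0.2566] 24.7333
[{'at': [290.7, 200.2], 'conf': 0.57}] [{'rect': [286.0, 194.2, 293.8, 215.3], 'conf': 0.52}]
[{'at': [268.2, 194.4], 'conf': 0.77}, {'at': [240.0, 224.4], 'conf': 0.57}]
```

View pics/m2.png

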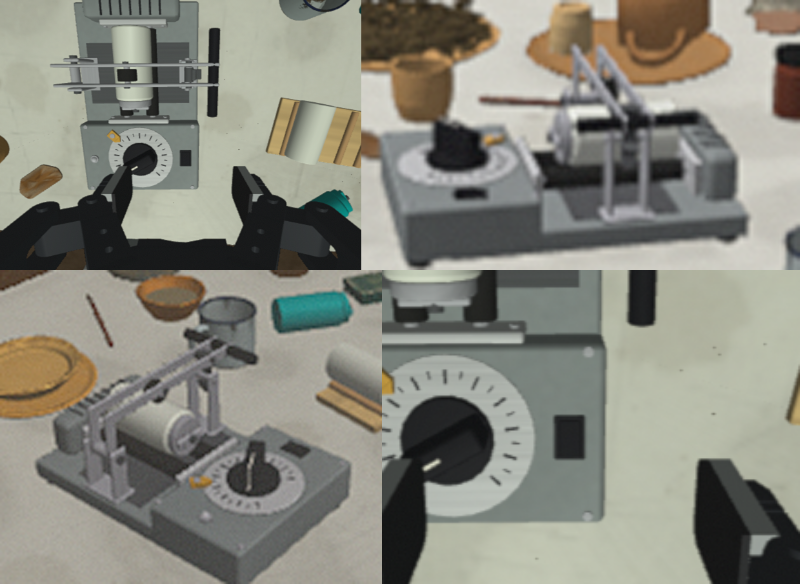

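The keeper is down with its handle at closed height, and it stayed there after release. Next I'll work out the dial angles.

```bash
cat > k.py <<'E'
from h import *
def L(t): f=np.load(t+".npz"); return f["K"],f["E"],None
yaw=np.radians(4.4); v=np.array([.608,.0353]); c=v+[-.1425*np.cos(yaw),-.1425*np.sin(yaw)]
C={t:L(t) for t in("w5","w6","w7","w8")}
P={"w6":(157.5,266),"w7":(320.4,306.6),"w8":(186.6,265.9)}
Mk={"w5":(46.2,224.4),"w6":(146.3,216.1),"w7":(325.9,264.9),"w8":(189,220.2)}
G={"w5":(72.9,260.4),"w6":(176.3,248.9),"w7":(354.3,298.2),"w8":(213.2,258.8)}
print("centre",c)
# scale-ring ellipse in w7/w8: bright pixels
for n,D,z in(("marker",Mk,.062),("pointer",P,.070)):
    for t,u in D.items():
        p=atz(C[t],u,.062)[:2]-c; print(n,t,p.round(4),"r",np.hypot(*p).round(4),"ang",(np.degrees(np.arctan2(p[1],p[0]))-4.4).round(1))
    if n=="marker": print(tri([ray(C[t],u) for t,u in D.items()]))
for t,u in G.items(): print("grip",t,atz(C[t],u,.092).round(4))
print(tri([ray(C[t],u) for t,u in G.items()]))
from math import *
for t in("w7","w8"):
    im=cv2.imread(f"pics/{t}.png"); hsv=cv2.cvtColor(im,cv2.COLOR_BGR2HSV)
    m=((hsv[...,0]>10)&(hsv[...,0]<28)&(hsv[...,1]>140)&(hsv[...,2]>120)).astype(np.uint8)
    u0=proj(C[t],(*c,.062)); yy,xx=np.nonzero(m); k=np.hypot(xx-u0[0],yy-u0[1])<70
    W=np.array([atz(C[t],(x,y),.066)[:2] for x,y in zip(xx[k],yy[k])])
    if len(W):
        q=W-c; a=np.degrees(np.arctan2(q[:,1],q[:,0]))-4.4; r=np.hypot(*q.T); print(t,"brass n",len(W),"ang",a.mean(),a.min(),a.max(),"r",r.min(),r.max())
E
python3 k.py
```

```text
centre [0.46591998 0.02436754]
marker w5 [0.0254 0.0357] r 0.0438 ang 50.1
marker w6 [0.026  0.0361] r 0.0445 ang 49.8
marker w7 [0.0268 0.0338] r 0.0431 ang 47.1
marker w8 [0.0274 0.0315] r 0.0417 ang 44.6
(array([0.49302165, 0.05782662, 0.06420579]), [np.float64(0.0011049406323039854), np.float64(0.0016013010002714774), np.float64(0.0008817544018008962), np.float64(0.002565492274270771)])
pointer w6 [-0.0269  0.0348] r 0.044 ang 123.3
pointer w7 [-0.0317  0.0345] r 0.0469 ang 128.2
pointer w8 [-0.0275  0.0339] r 0.0437 ang 124.7
grip w5 [0.4633 0.0234 0.092 ]
grip w6 [0.4669 0.0267 0.092 ]
grip w7 [0.4659 0.0248 0.092 ]
grip w8 [0.4628 0.023  0.092 ]
(array([0.46448717, 0.02455212, 0.09146681]), [np.float64(0.0015679302131885518), np.float64(0.003159649306910499), np.float64(0.0010127563649956234), np.float64(0.0023274036419004395)])
w7 brass n 110 ang 45.94914261629275 38.855597090606004 52.800495162553766 r 0.04545379236293674 0.06679318289972791
w8 brass n 154 ang 45.653566185163996 39.249217085802066 52.92931019795766 r 0.04507194407116268 0.06735532143296621
```

```bash
python3 -c "
from h import *
s=ctrl.sense();print(s['joints'].round(3),s['eef_pos'].round(4),s['time_s'])"
```

```text
[-0.156  0.234  1.443 -0.     1.465  1.34 ] [ 0.5522 -0.0443  0.2581] 24.9833
```

Request:
apply_moves(motion=[[-0.2,0.2,0,0,0,0.15],[-0.4,0.4,0,0,0,0.3],[-0.7,0.6,0,0,0,0.45],[-0.86,0.69,0,0,0,0.6],[-0.86,0.69,-0.2,0,0,0.75],[-0.86,0.69,-0.4,0,0,0.9],[-0.86,0.69,-0.5,0,0,1],[-0.86,0.69,-0.5,0,0,1]], jaw=1)

```text
time_s: 25.65
eef_pos: [0.4639, 0.025, 0.2066]
orientation: [[0.651, 0.759, -0.004], [0.759, -0.651, 0.0], [-0.003, -0.003, -1.0]]
ft_force: [-0.8, 0.8, -0.4]
finger_gap: 0.0857
grip_force: 0.0
```

Request:
apply_moves(motion=[[0,0,0,0,0,0.15],[0,0,0,0,0,0.3],[0,0,0,0,0,0.45],[0,0,0,0,0,0.6],[0,0,0,0,0,0.75],[0,0,0,0,0,0.9],[0,0,0,0,0,1],[0,0,0,0,0,1]])

```text
time_s: 26.32
eef_pos: [0.4668, 0.0247, 0.2095]
orientation: [[-0.074, 0.997, 0.002], [0.997, 0.074, -0.0], [-0.0, 0.001, -1.0]]
ft_force: [0.6, -0.1, 0.3]
finger_gap: 0.086
grip_force: 0.0
```

Request:
apply_moves(motion=[[0,0,0,0,0,0.15],[0,0,0,0,0,0.3],[0,0,0,0,0,0.45],[0,0,0,0,0,0.6],[0,0,0,0,0,0.75],[0,0,0,0,0,0.78],[0,0,0,0,0,0.78]])

```text
time_s: 26.9
eef_pos: [0.4664, 0.0247, 0.2091]
orientation: [[-0.631, 0.776, 0.001], [0.776, 0.631, -0.0], [-0.001, 0.001, -1.0]]
ft_force: [0.1, -0.2, 0.2]
finger_gap: 0.0852
grip_force: 0.0
```

```bash
python3 c.py w9 dial_grip dial_pointer marker_tip; cat > l.py <<'E'
from h import *
import sys
t=sys.argv[1]; f=np.load(t+".npz");C=(f["K"],f["E"],None)
c=np.array([.4659,.0244])
print("px centre62",proj(C,(*c,.062)),"98",proj(C,(*c,.098)), "tool yaw",np.degrees(np.arctan2(*ctrl.sense()["orientation"][[1,0],0])))
im=cv2.imread(f"pics/{t}.png"); 
# orthorectified views at scale plane and at bar-top plane, 0.25mm/px, mill frame: up=+x, left=+y
def rect(z,h=.075,n=600):
    ya=np.radians(4.4); g=np.linspace(h,-h,n); Y,X=np.meshgrid(g,g)
    wx=c[0]+X*np.cos(ya)-Y*np.sin(ya); wy=c[1]+X*np.sin(ya)+Y*np.cos(ya)
    K,E,_=C; P=np.stack([wx.ravel(),wy.ravel(),np.full(wx.size,z),np.ones(wx.size)]); q=np.linalg.inv(E)@P; q=K@np.stack([q[0],-q[1],-q[2]])
    return cv2.remap(im,(q[0]/q[2]).reshape(n,n).astype(np.float32),(q[1]/q[2]).reshape(n,n).astype(np.float32),cv2.INTER_LINEAR),X,Y
R,X,Y=rect(.062); hsv=cv2.cvtColor(R,cv2.COLOR_BGR2HSV).astype(int)
g=R.max(2).astype(int)
br=(hsv[...,0]>10)&(hsv[...,0]<28)&(hsv[...,1]>120)&(hsv[...,2]>100)
if br.sum(): print("brass@62",br.sum(),"ang",np.degrees(np.arctan2(Y[br].mean(),X[br].mean())))
sc=(hsv[...,1]<45)&(g>125)
cc,_,st,ce=cv2.connectedComponentsWithStats(sc.astype(np.uint8))
for i in np.argsort(-st[1:,4])[:3]+1: 
    l,tp,w,h,a=st[i]; print("white blob Y",.075-(l)*.15/599,.075-(l+w)*.15/599,"X",.075-tp*.15/599,.075-(tp+h)*.15/599,a)
R2,X,Y=rect(.098); g2=R2.max(2).astype(int); cv2.imwrite(f"pics/{t}r.png",R2)
np.save(t+"g2.npy",g2)
rr=np.hypot(X,Y); wl=(g2>120)&(rr<.030)
cc,_,st,ce=cv2.connectedComponentsWithStats(wl.astype(np.uint8))
for i in np.argsort(-st[1:,4])[:3]+1:
    k=cc==i; x,y=X[k],Y[k]; vx=cv2.fitLine(np.stack([x,y],1).astype(np.float32),cv2.DIST_L2,0,.01,.01).ravel()
    print("white on bar n",k.sum(),"c",x.mean().round(4),y.mean().round(4),"dir",np.degrees(np.arctan2(vx[1],vx[0])).round(1),"pos ang",np.degrees(np.arctan2(y.mean(),x.mean())).round(1), "rmin/max",rr[k].min().round(4),rr[k].max().round(4))
E
python3 l.py w9
```

```text
dial_grip [([275.4, 189.3], 0.93)]
dial_pointer []
marker_tip [([325.9, 178.2], 0.81)]
[0.4661 0.0248 0.2087] 27.1
px centre62 [279.57847625 184.1787085 ] 98 [279.36925592 193.07104557] tool yaw 129.20150842841494
brass@62 3573 ang 45.086046450415004
white blob Y 0.05546744574290484 -0.0577212020033389 X 0.055217028380634386 -0.057971619365609336 102978
white blob Y 0.075 -0.07525041736227046 X -0.015651085141903165 -0.07525041736227046 42211
white blob Y 0.048956594323873115 -0.05121035058430716 X 0.07099332220367278 0.05897328881469115 14418Traceback (most recent call last):
  File "l.py", line 26, in <module>
    k=cc==i; x,y=X[k],Y[k]; vx=cv2.fitLine(np.stack([x,y],1).astype(np.float32),cv2.DIST_L2,0,.01,.01).ravel()
                               ~~~~~~~~~~~^^^^^^^^^^^^^^^^^^^^^^^^^^^^^^^^^^^^^^^^^^^^^^^^^^^^^^^^^^^^
cv2.error: OpenCV(4.12.0) /io/opencv/modules/imgproc/src/linefit.cpp:618: error: (-215:Assertion failed) npoints2 >= 0 || npoints3 >= 0 in function 'fitLine'
```

```bash
sed -i 's/cc,_,st,ce=/_,cc,st,ce=/; s/c=np.array(\[.4659,.0244\])/c=np.array([.4646,.0232])/' l.py; sed -i 's/(g2>120)&(rr<.030)/(g2>100)\&(rr<.032)/' l.py; python3 l.py w9; python3 - <<'E'
import numpy as np
g=np.load("w9g2.npy"); h=.075; a=np.linspace(h,-h,600); Y,X=np.meshgrid(a,a)
m=np.hypot(X,Y)<.029; print(np.percentile(g[m],[2,10,25,50,75,90,98]))
import cv2
print(cv2.resize(g[180:420:1,180:420].astype(np.float32),(30,30),interpolation=cv2.INTER_AREA).astype(int).tolist())
E
```

```text
px centre62 [277.67183136 184.29862195] 98 [277.24266124 193.2039588 ] tool yaw 129.20150842841494
brass@62 3573 ang 44.872484362757994
white blob Y 0.05646911519198664 -0.05646911519198665 X 0.05646911519198664 -0.05646911519198665 102978
white blob Y 0.075 -0.07525041736227046 X -0.014649415692821369 -0.07525041736227046 44839
white blob Y 0.049958263772954925 -0.049958263772954925 X 0.07224540901502503 0.060475792988313855 14419
white on bar n 7039 c -0.0108 -0.0207 dir -29.9 pos ang -117.5 rmin/max 0.0214 0.032
white on bar n 6203 c 0.0243 0.0009 dir -84.7 pos ang 2.0 rmin/max 0.0214 0.032
white on bar n 1526 c -0.0068 0.0127 dir -60.4 pos ang 118.0 rmin/max 0.0002 0.032
[ 25.  30.  31.  32.  46. 161. 167.]
[[163, 163, 147, 80, 152, 162, 161, 161, 161, 161, 161, 137, 154, 161, 160, 160, 160, 160, 160, 118, 111, 160, 160, 161, 157, 158, 161, 160, 161, 156], [166, 166, 165, 100, 125, 165, 165, 164, 164, 164, 164, 163, 164, 163, 163, 163, 163, 163, 156, 99, 152, 163, 162, 158, 129, 155, 161, 161, 161, 161], [164, 167, 167, 159, 153, 166, 166, 166, 165, 162, 158, 157, 155, 151, 159, 
[... 2911 characters left out ...]
66, 165, 165], [130, 93, 50, 30, 29, 32, 33, 34, 33, 33, 33, 33, 33, 33, 32, 33, 32, 32, 32, 32, 31, 46, 119, 165, 166, 165, 165, 162, 165, 165], [168, 167, 136, 60, 35, 33, 34, 33, 34, 33, 33, 32, 33, 32, 33, 33, 32, 32, 31, 31, 59, 133, 163, 163, 163, 163, 163, 130, 125, 159], [166, 166, 166, 149, 84, 41, 34, 33, 34, 34, 33, 32, 33, 32, 32, 32, 32, 32, 34, 73, 138, 164, 164, 162, 164, 164, 164, 162, 138, 149], [142, 164, 163, 164, 161, 120, 60, 41, 36, 34, 33, 32, 32, 32, 32, 33, 44, 70, 105, 148, 161, 161, 160, 116, 129, 160, 159, 159, 159, 159], [159, 167, 166, 166, 166, 166, 156, 137, 113, 74, 53, 59, 61, 66, 76, 100, 136, 157, 162, 163, 162, 162, 162, 139, 79, 129, 160, 161, 161, 161]]
```

Request:
apply_moves(motion=[[-0.017,-0.015,-0.3,0,0,-0.115],[-0.017,-0.015,-0.6,0,0,-0.115],[-0.017,-0.015,-0.9,0,0,-0.115],[-0.017,-0.015,-1,0,0,-0.115],[-0.017,-0.015,-1,0,0,-0.115]])

```text
time_s: 27.52
eef_pos: [0.4615, 0.0234, 0.1058]
orientation: [[-0.56, 0.828, -0.007], [0.828, 0.56, 0.0], [0.004, -0.005, -1.0]]
ft_force: [-0.6, 0.4, 0.6]
finger_gap: 0.0855
grip_force: 0.0
```

Request:
apply_moves(motion=[[0,0,-0.25,0,0,0],[0,0,-0.45,0,0,0],[0,0,-0.6,0,0,0],[0,0,-0.68,0,0,0],[0,0,-0.73,0,0,0],[0,0,-0.73,0,0,0],[0,0,-0.73,0,0,0]])

```text
time_s: 28.1
eef_pos: [0.4652, 0.0233, 0.0363]
orientation: [[-0.561, 0.828, 0.001], [0.828, 0.561, -0.0], [-0.001, 0.001, -1.0]]
ft_force: [0.5, -0.7, 0.3]
finger_gap: 0.0857
grip_force: 0.0
```

Request:
apply_moves(motion=[[0,0,0,0,0,0],[0,0,0,0,0,0],[0,0,0,0,0,0],[0,0,0,0,0,0],[0,0,0,0,0,0],[0,0,0,0,0,0],[0,0,0,0,0,0],[0,0,0,0,0,0],[0,0,0,0,0,0]], jaw=-1, newtons=25)

```text
time_s: 28.85
eef_pos: [0.4638, 0.0229, 0.0359]
orientation: [[-0.562, 0.827, -0.001], [0.827, 0.562, -0.001], [-0.0, -0.001, -1.0]]
ft_force: [-2.0, -2.5, 4.5]
finger_gap: 0.0178
grip_force: 26.8
```

Request:
apply_moves(motion=[[0,0,0,0,0,-0.1],[0,0,0,0,0,-0.2],[0,0,0,0,0,-0.3],[0,0,0,0,0,-0.4],[0,0,0,0,0,-0.5],[0,0,0,0,0,-0.6],[0,0,0,0,0,-0.7],[0,0,0,0,0,-0.8],[0,0,0,0,0,-0.9],[0,0,0,0,0,-1],[0,0,0,0,0,-1]])

```text
time_s: 29.77
eef_pos: [0.4645, 0.023, 0.036]
orientation: [[0.189, 0.982, 0.001], [0.982, -0.189, -0.001], [-0.0, 0.001, -1.0]]
ft_force: [0.5, -1.7, 4.8]
finger_gap: 0.0172
grip_force: 26.7
```

Request:
apply_moves(motion=[[0,0,0,0,0,-0.1],[0,0,0,0,0,-0.2],[0,0,0,0,0,-0.3],[0,0,0,0,0,-0.4],[0,0,0,0,0,-0.5],[0,0,0,0,0,-0.6],[0,0,0,0,0,-0.66],[0,0,0,0,0,-0.66],[0,0,0,0,0,-0.66]])

```text
time_s: 30.52
eef_pos: [0.4649, 0.0227, 0.0359]
orientation: [[0.647, 0.762, 0.001], [0.762, -0.647, -0.001], [0.0, 0.001, -1.0]]
ft_force: [-0.2, -4.5, 5.6]
finger_gap: 0.0172
grip_force: 26.7
```

Tool yaw is now 49.7°, which is 45.3° in the mill frame. I'll release, rise and measure.

Request:
apply_moves(motion=[[0,0,0,0,0,0],[0,0,0,0,0,0],[0,0,0,0,0,0],[0,0,0,0,0,0],[0,0,0,0,0,0],[0,0,0,0,0,0],[0,0,0,0,0,0],[0,0,0,0,0,0]], jaw=1)

```text
time_s: 31.18
eef_pos: [0.4643, 0.0234, 0.0356]
orientation: [[0.65, 0.76, -0.0], [0.76, -0.65, 0.0], [-0.0, -0.0, -1.0]]
ft_force: [-0.8, -0.6, -1.2]
finger_gap: 0.0857
grip_force: 0.0
```

Request:
apply_moves(motion=[[0,0,0.3,0,0,0],[0,0,0.6,0,0,0],[0,0,0.9,0,0,0],[0,0,1,0,0,0]])

```text
time_s: 31.52
eef_pos: [0.467, 0.0233, 0.1395]
orientation: [[0.65, 0.76, 0.007], [0.76, -0.65, -0.0], [0.004, 0.005, -1.0]]
ft_force: [1.9, -0.1, -0.3]
finger_gap: 0.0851
grip_force: 0.0
```

Request:
apply_moves(motion=[[0,0,0.3,0,0,0],[0,0,0.6,0,0,0],[0,0,0.75,0,0,0],[0,0,0.75,0,0,0],[0,0,0.75,0,0,0],[0,0,0.75,0,0,0],[0,0,0.75,0,0,0]])

```text
time_s: 32.1
eef_pos: [0.4629, 0.0234, 0.2091]
orientation: [[0.65, 0.76, -0.003], [0.76, -0.65, 0.0], [-0.002, -0.003, -1.0]]
ft_force: [-0.6, 0.5, 0.2]
finger_gap: 0.0855
grip_force: 0.0
```

```bash
python3 c.py w10 dial_grip dial_pointer marker_tip; python3 l.py w10; cat > n.py <<'E'
from h import *
import sys
t=sys.argv[1];f=np.load(t+".npz");C=(f["K"],f["E"],None);c=np.array([.4646,.0232])
for n in("dial_pointer","marker_tip"):
    for r in finder.place_of(n,"wrist")[:1]:
        p=atz(C,r["at"],.062)[:2]-c; print(n,np.degrees(np.arctan2(p[1],p[0]))-4.4,np.hypot(*p))
E
python3 n.py w10
```

```text
dial_grip [([280.4, 190.9], 0.87)]
dial_pointer []
marker_tip [([283.8, 132.7], 0.64)]
[0.4637 0.0234 0.2096] 32.3
px centre62 [284.08399226 184.13437954] 98 [284.21393953 193.07034713] tool yaw 49.476336659858376
brass@62 3293 ang 45.46217199671206
white blob Y 0.056719532554257095 -0.05621869782971618 X 0.05621869782971619 -0.05671953255425709 102118
white blob Y 0.075 -0.07525041736227046 X -0.030926544240400658 -0.07525041736227046 41490
white blob Y 0.05020868113522538 -0.05020868113522538 X 0.06974123539232054 0.061978297161936556 11363
white on bar n 7080 c -0.0233 0.0053 dir 74.1 pos ang 167.1 rmin/max 0.0208 0.032
white on bar n 6716 c 0.0057 -0.0232 dir 16.2 pos ang -76.3 rmin/max 0.0208 0.032
white on bar n 1449 c 0.01 0.0097 dir 44.8 pos ang 44.0 rmin/max 0.0002 0.0296
marker_tip 45.44196759439738 0.04670566719736113
```

The pointer line reads 44.8° and the marker 45.4°, which is within measuring error. I'll check the keeper once more and hand in.

```bash
python3 - <<'E'
from h import *
viewer.capture("side");print(finder.place_of("keeper_handle","side")[:2])
viewer.capture("scene");print(finder.place_of("keeper_handle","scene")[:2])
print(ctrl.sense()["ft_force"].round(1)); print(ctrl.job_done())
E
```

```text
[{'at': [289.5, 203.5], 'conf': 0.71}, {'at': [245.9, 209.9], 'conf': 0.23}]
[{'at': [266.8, 191.8], 'conf': 0.57}, {'at': [267.4, 200.5], 'conf': 0.55}]
[ 0.3 -0.3  0.4]
the job is handed in; nothing more can be done
None
```

I handed the job in after about 32 of the 62 s: the lidded jar lies on the rollers, the keeper is down at its closed height (catch inferred from it staying there after release, hook not seen directly), and the dial pointer is within about 1° of the brass marker. My first grasp closed on top of the jar with about 29 N, because the fingertips sit about 40 mm short of the reported TCP; the jar did not move.

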